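# Set out the coffee corner by height

## Robot

A 6-joint arm with a two-finger parallel gripper is mounted at the origin on a cart in front of the work surface, level with it; the furniture and walls round the work are solid. World frame = base frame: x ahead of the robot, y to its left, z up, the work surface at z = 0. Lengths are in m, angles in rad, forces in N, time in s.
With the tool pointing down it reaches from about 0.3 to 0.825 m from the base axis. Payload 5.4 kg.
Tool frame: the origin (TCP) lies at the very end of the fingers, on their centre line; the grasp point (between the pads) lies 19 mm behind it; z points along the fingers, y is the line along which they close (so a half turn about z gives the same grasp; the last joint's range is limited). The gripper opens to 92 mm and grips with 3 to 60 N. Pads are 20 mm wide; open, the fingers measure 128 mm over their backs; the gripper's body (75 mm by 189 mm) begins 69 mm behind the grasp point.
Start: joints at [1.109, 0.158, 1.597, -0, 1.386, -0.21], TCP at [0.143, 0.557, 0.215] pointing down, gripper open.
Joint ranges: [-2.91, 2.91], [-0.94, 2.29], [0.18, 2.7], [-1.29, 4.43], [0.17, 2.64], [-3, 3]. Speed limits (rad/s): [2.57, 2.57, 3.14, 3.14, 3.14, 3.14].

## Interface

Orientations are given as a rotation vector (axis times angle).
In Python, from workcell import bot gives the robot as it stands. Calls block until the motion is done:
- bot.goto(position, orientation): joint-space move of the TCP to a pose.
- bot.line_to(position, rot=None, max_speed=0.15): straight line of the TCP; rot=None keeps the orientation; max_speed is the mean speed in m/s.
- bot.set_joints(angles): joint-space move.
- bot.set_gripper(opening, newtons=None): opening from 0.0 (shut) to 1.0 (fully open); newtons is the grip in N (None keeps the last); returns when the fingers have stopped.
- bot.hold(seconds).
- bot.inverse_kinematics(position, orientation): joint angles nearest the present ones, or None.
- bot.read_camera(name): name is "side" or "top"; returns a dict with "pixels" (420x560x3 uint8, blue, green, red), "fx", "fy", "cx", "cy" (pixels), "R" (3x3) and "t" (3): a world point X has camera coordinates R X + t. Camera axes: x right, y down, z forward; pixel columns grow to the right and rows downward; lengths in m; the calibration is good to about 2 mm. A picture is of the moment at which its call begins. There is no depth.
A pose or a line that the arm cannot do raises bot.MotionError and nothing moves.
- bot.job_done(): hands the job in; it is judged then, once.
Readings, each from a call of its own:
- bot.current_clock(): time.
- bot.current_joints(): joint angles.
- bot.current_joint_vel(): joint speeds.
- bot.current_effort(): joint torques, N m.
- bot.current_ee_pos(): TCP position.
- bot.current_tool_rot(): TCP orientation.
- bot.current_contact_force(): force on the tool from outside, world axes, zero at the start.
- bot.current_ft_torque(): the same for the moment, N m.
- bot.current_opening(): opening from 0.0 (shut) to 1.0 (fully open).
- bot.current_grip_force(): force on a finger pad.
Only numpy, scipy, OpenCV 4.12 (cv2) and the standard library are available. Lean on these libraries where they do the work, as an engineer would, in place of code of your own. Each camera call takes 0.05 s, during which the arm holds its last target. There are 200 camera calls.

## Task

Set out the coffee corner: stand the cocoa tin, the honey jar, the coffee pod and the creamer tub on the row of four coasters, one to a coaster, in order of height, with the tallest on the coaster beside the mug and the shortest at the other end of the row. Each should stand upright in the middle of its coaster; leave the mug and the roll of tape where they are.

Things in the scene. Friction and masses are not known exactly. Their poses are not given: they have to be found in the camera images.
- cocoa_tin: tall brown and beige canister with a dark brown lid, 142 mm high, body 68 mm and lid (top 18 mm) 70 mm across; rigid, upright at the start; origin at the centre of its underside, z up its axis; 0.18 to 0.31 kg
- honey_jar: yellow canister with an orange lid, 118 mm high, body 63 mm and lid (top 18 mm) 65 mm across; rigid, upright at the start; origin at the centre of its underside, z up its axis; 0.18 to 0.31 kg
- coffee_pod: single-serve coffee pod: white cup, narrower at the foot, with a green foil top, 44 mm high, 51 mm across the rim at the top; upright at the start; origin at the centre of its underside, z up; weighs 10 to 18 g
- creamer_tub: small white creamer tub, narrower at the foot, with a beige foil lid, 24 mm high; the lid is about 36 mm across and has a pull tab that reaches 21 mm from the centre towards its -x (within about 30 degrees of straight at the robot at the start); grip it across its y axis (36 mm wide at the lid); upright at the start; origin below the centre of the cup, at its underside, z up; weighs 10 to 18 g
- mug: dark green and white mug, 86 mm across and 99 mm high, with a handle on one side; stands just beyond one end of the row of coasters (which end varies), its centre about 130 to 145 mm from that end coaster's; origin at its underside. Leave it where it is
- tape_roll: roll of beige tape lying flat, 94 mm across, 25 mm high; lies just beyond the other end of the row; origin at its underside. Leave it where it is
- coaster_1: round coaster of dark wood with a cork inlay, 86 mm across and 6 mm thick with a flat top, fixed to the counter; its origin is the centre of its underside. The four coasters are alike and stand in a nearly straight row, centres about 110 mm apart, roughly from the robot's left to its right; this is the leftmost (greatest y)
- coaster_2: round coaster of dark wood with a cork inlay, 86 mm across and 6 mm thick with a flat top, fixed to the counter; its origin is the centre of its underside. The four coasters are alike and stand in a nearly straight row, centres about 110 mm apart, roughly from the robot's left to its right; this is the second from the left
- coaster_3: round coaster of dark wood with a cork inlay, 86 mm across and 6 mm thick with a flat top, fixed to the counter; its origin is the centre of its underside. The four coasters are alike and stand in a nearly straight row, centres about 110 mm apart, roughly from the robot's left to its right; this is the third from the left
- coaster_4: round coaster of dark wood with a cork inlay, 86 mm across and 6 mm thick with a flat top, fixed to the counter; its origin is the centre of its underside. The four coasters are alike and stand in a nearly straight row, centres about 110 mm apart, roughly from the robot's left to its right; this is the rightmost (least y)
Not all that is in view belongs to the job. Leave any green look-alike of the coaster_4 alone.

How it is judged:
By the outcome, as a careful person would: the job done as asked, in the order asked, and still so for the second after the job is handed in, with the robot touching nothing.
It also fails if it takes over 112 s, if anything falls off the work surface, if the arm or the gripper's body presses on something with over 40 N, if the wrist force passes 120 N, or if a joint passes its speed limit or range.

## Working session

There is one attempt and no reset: what is moved stays moved. The work goes in short steps, each a Python script; the robot and the scene stay as the last script left them, time stands still between calls to the robot, and variables do not carry over. Pictures are saved under pics/ and viewed, at most 14 in all, crops included, and the job is handed in when it is done.

```bash
mkdir -p pics; ls; python3 - <<'E'
from workcell import bot
import cv2,numpy as np
for n in("top","side"):
    c=bot.read_camera(n);cv2.imwrite(f"pics/{n}0.png",c["pixels"]);R=np.array(c["R"]);print(n,c["fx"],c["fy"],c["cx"],c["cy"],R.round(4).tolist(),np.array(c["t"]).tolist(),(-R.T@c["t"]).round(3))
print(bot.current_clock(),bot.current_tool_rot())
E
```

```text
pics
top 472.18091066468475 472.18091066468475 274.88408676851355 201.99664833528425 [[-0.0143, -0.9999, -0.0051], [-0.9984, 0.0145, -0.0548], [0.0548, 0.0043, -0.9985]] [-0.0857345419496951, 0.5810443030021486, 1.4660729281828733] [ 0.498 -0.1    1.495]
side 460.0586713883701 460.0586713883701 273.2032795403482 222.67644205935727 [[-0.5802, -0.8145, -0.0071], [-0.7207, 0.5174, -0.4614], [0.3795, -0.2626, -0.8871]] [0.2570768052809948, 0.48892776630623386, 1.1273193302559474] [0.074 0.252 1.228]
0.1 [-3.94433356e-01 -3.11619112e+00  2.43456933e-03]
```

View pics/top0.png

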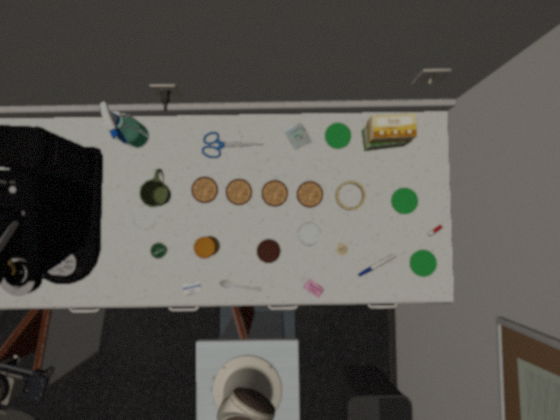

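View pics/side0.png

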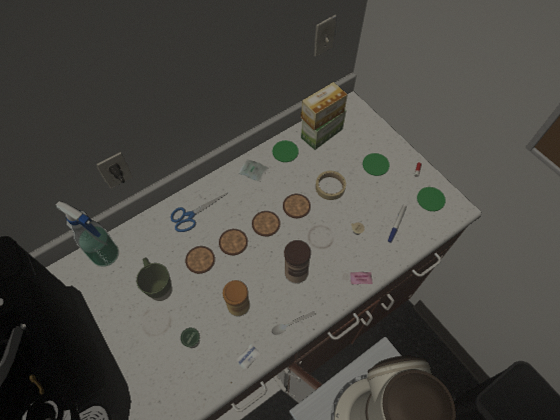

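Top view: the coasters are at (204,189), (239,191), (274,193) and (310,194). The mug is at (155,190), at the left end, and the tape is at (350,195). The honey jar is at (205,246), the cocoa tin at (268,250), the pod probably at (158,250) and the creamer probably at (342,248). The green discs at (338,135), (404,200) and (423,263) are look-alikes. I'll confirm the pod and creamer in one enlarged crop.

```bash
python3 - <<'E'
import cv2,numpy as np
t=cv2.imread("pics/top0.png");s=cv2.imread("pics/side0.png")
f=lambda i,u,v:cv2.convertScaleAbs(cv2.resize(i[v-25:v+25,u-33:u+33],None,fx=6,fy=6,interpolation=cv2.INTER_CUBIC),alpha=1.6)
cv2.imwrite("pics/crop.png",np.vstack([np.hstack([f(t,158,250),f(t,342,248)]),np.hstack([f(s,190,337),f(s,358,228)])]))
E
```

```text
(no output)
```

View pics/crop.png

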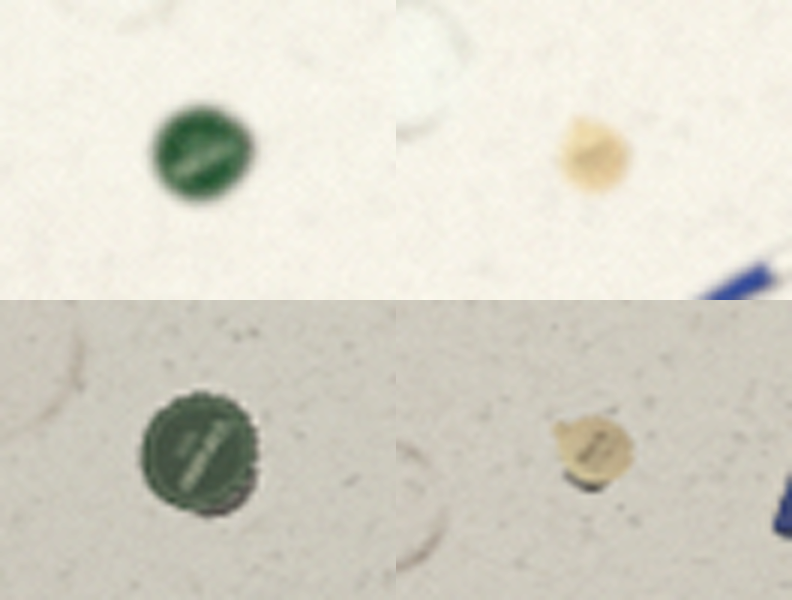

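The pod (green foil, dark rim below) is at top (158,250). The creamer (beige lid) is at top (342,248), with its tab pointing up and slightly left, about 20–25° from the x axis. There are no rivals for either. Next I'll measure positions in both views.

```bash
cat > h.py <<'E'
from workcell import bot
import cv2,numpy as np
def ray(c,uv,z):
    R=np.array(c["R"]);o=-R.T@np.array(c["t"])
    d=R.T@np.array([(uv[0]-c["cx"])/c["fx"],(uv[1]-c["cy"])/c["fy"],1.])
    return (o+d*(z-o[2])/d[2])[:2]
def proj(c,X):
    p=np.array(c["R"])@X+np.array(c["t"]);return np.array([c["fx"]*p[0]/p[2]+c["cx"],c["fy"]*p[1]/p[2]+c["cy"]])
def blob(c,uv,m,r):
    """contour nearest uv in mask m within r"""
    w=np.zeros_like(m);cv2.circle(w,tuple(int(round(a)) for a in uv),r,255,-1)
    cs,_=cv2.findContours(cv2.bitwise_and(m,w),cv2.RETR_EXTERNAL,cv2.CHAIN_APPROX_NONE)
    return cv2.convexHull(max(cs,key=cv2.contourArea)) if cs else None
def hsv(c):
    g=cv2.cvtColor(c["pixels"],cv2.COLOR_BGR2HSV);return g
def cent(k):
    M=cv2.moments(k);return np.array([M["m10"],M["m01"]])/M["m00"]
E
python3 - <<'E'
from h import *
T={"top":dict(c1=(204,189),c2=(239,191),c3=(274,193),c4=(310,194),honey=(205,246),cocoa=(268,250),pod=(158,250),cream=(342,248)),
"side":dict(c1=(200,259),c2=(233,242),c3=(266,223),c4=(297,206),honey=(236,293),cocoa=(297,253),pod=(190,337),cream=(358,228))}
Z=dict(honey=.118,cocoa=.142,pod=.044,cream=.024)
for n in T:
    c=bot.read_camera(n);g=hsv(c)
    for k,uv in T[n].items():
        px=g[uv[1]-1:uv[1]+2,uv[0]-1:uv[0]+2].reshape(-1,3).mean(0)
        bg=np.median(g[uv[1]-30:uv[1]+30,uv[0]-30:uv[0]+30].reshape(-1,3),0)
        if k=="cocoa": m=(g[...,2]<90)
        elif k=="honey": m=(g[...,1]>150)&(g[...,0]<15)
        else: m=(g[...,1]>bg[1]+(25 if k=="cream" else 35))
        b=blob(c,uv,(m*255).astype(np.uint8),17 if k!="cream" else 10)
        if b is None: print(n,k,px,bg,"none");continue
        e=cv2.minEnclosingCircle(b);z=Z.get(k,.006)
        print(n,k,px.round(),bg,"cen",cent(b).round(1),"circ",np.round(e[0],1),round(e[1],1),"area r",round((cv2.contourArea(b)/np.pi)**.5,1),"xy",ray(c,cent(b),z).round(4),ray(c,e[0],z).round(4))
E
```

```text
top c1 [ 16. 129. 137.] [ 23.  15. 153.] cen [204.2 189.4] circ [204.1 189.4] 13.1 area r 12.8 xy [0.6235 0.1291] [0.6236 0.1294]
top c2 [ 16. 129. 137.] [ 21.  17. 153.] cen [238.5 191.5] circ [238.5 191.5] 13.0 area r 12.7 xy [0.6152 0.0206] [0.6152 0.0206]
top c3 [ 16. 128. 138.] [ 21.  17. 153.] cen [274.3 192.8] circ [274.3 192.8] 13.0 area r 12.7 xy [ 0.6094 -0.0926] [ 0.6093 -0.0925]
top c4 [ 16. 127. 140.] [ 21.  17. 153.] cen [309.4 193.9] circ [309.5 193.9] 13.1 area r 12.7 xy [ 0.6044 -0.2035] [ 0.6043 -0.2037]
top honey [ 17.66666667 201.55555556 131.11111111] [ 23.  15. 153.] none
top cocoa [  7. 146.  57.] [ 23.  15. 153.] cen [268.2 250.3] circ [268.3 250.4] 11.4 area r 11.1 xy [ 0.4351 -0.0735] [ 0.4347 -0.0739]
top pod [59. 66. 81.] [ 23.  15. 153.] cen [158.2 250.2] circ [158.3 250.3] 7.1 area r 6.6 xy [0.4353 0.2656] [0.4351 0.2652]
top cream [ 20.  80. 132.] [ 23.  15. 153.] cen [341.4 248.6] circ [341.  248.5] 6.3 area r 5.6 xy [ 0.4317 -0.2983] [ 0.4319 -0.2971]
side c1 [ 15. 110. 116.] [ 22.  20. 127.] cen [199.6 259.4] circ [199.4 259.1] 14.7 area r 13.9 xy [0
[... 313 characters left out ...]
117.] [ 21.  22. 127.] cen [296.1 205.7] circ [296.  205.5] 13.5 area r 12.5 xy [ 0.6031 -0.1998] [ 0.6038 -0.1999]
side honey [ 14.22222222 142.         104.55555556] [ 22.  20. 127.] none
side cocoa [ 9. 75. 54.] [ 21.  22. 127.] cen [296.9 254.9] circ [296.7 255. ] 15.4 area r 14.4 xy [ 0.4267 -0.0642] [ 0.4267 -0.0636]
side pod [50. 44. 73.] [ 23.  20. 127.] cen [nan nan] circ [192. 342.] 0.0 area r 0.0 xy [nan nan] [0.4209 0.2705]
side cream [ 20.  70. 105.] [ 22.  20. 128.] cen [357.4 227.3] circ [357.  227.5] 6.9 area r 5.7 xy [ 0.4322 -0.2952] [ 0.4324 -0.2939]h.py:17: RuntimeWarning: invalid value encountered in divide
  M=cv2.moments(k);return np.array([M["m10"],M["m01"]])/M["m00"]
```

```bash
cat >> h.py <<'E'
def rot(phi):
    a=(phi+np.pi/2)/2;return np.pi*np.array([np.cos(a),np.sin(a),0])
def best(p,phis):
    """closing angle (mod pi) with joint 6 nearest mid-range"""
    q=[(abs(j[5]),f) for f in phis if (j:=bot.inverse_kinematics(p,rot(f))) is not None]
    return rot(min(q)[1])
def pick_place(src,dst,zt,phis,N,opening,release,up=.2,dz=.0065,phid=None):
    s=[*src,zt];d=[*dst,zt+dz]
    r=best(s,phis);rd=r if phid is None else best(d,phid)
    bot.set_gripper(opening,N)
    bot.goto([*src,up],r);bot.line_to(s,max_speed=.15)
    bot.set_gripper(0,N);print("grip",bot.current_opening(),bot.current_grip_force())
    bot.line_to([*src,up],max_speed=.15);print("lifted",bot.current_opening())
    bot.goto([*dst,up],rd);bot.line_to([*dst,d[2]+.015],max_speed=.15);bot.line_to(d,max_speed=.03)
    print("F",np.round(bot.current_contact_force(),1),np.round(bot.current_ee_pos(),4))
    bot.set_gripper(release);bot.hold(.2);bot.line_to([*dst,up],max_speed=.15)
    print("t",bot.current_clock())
C={1:(.623,.1307),2:(.6147,.0222),3:(.609,-.091),4:(.6038,-.2017)}
E
python3 - <<'E'
from h import *
for n,d in dict(top=dict(honey=(205,246),pod=(158,250)),side=dict(honey=(236,291),pod=(190,337))).items():
    c=bot.read_camera(n);g=hsv(c)
    for k,uv in d.items():
        m=g[...,2]<115 if k=="pod" and n=="top" else g[...,2]<100 if k=="pod" else g[...,1]>100
        b=blob(c,uv,(m*255).astype(np.uint8),15);print(n,k,cent(b),(cv2.contourArea(b)/np.pi)**.5,ray(c,cent(b),.044 if k=="pod" else .112).round(4))
X,Y=(0,np.pi),(np.pi/2,-np.pi/2)
for p,P in (([.435,-.0725,.2],X),([*C[1],.2],X),([.435,.267,.2],X),([.43,-.299,.2],Y),([*C[4],.2],Y),([*C[3],.2],X)):
    for f in P: j=bot.inverse_kinematics(p,rot(f));print(p,f,None if j is None else np.round(j,2))
E
```

```text
top honey [205.24101198 246.80914336] 10.93276553585658 [0.4463 0.1108]
top pod [158.08529156 250.23672759] 7.807454335709939 [0.4354 0.2658]
side honey [234.67743093 292.66846071] 12.159561757414236 [0.445  0.1176]
side pod [189.95330113 337.2259796 ] 9.941590398928485 [0.4344 0.2685]
[0.435, -0.0725, 0.2] 0 [-0.44 -0.19  1.97 -0.    1.36 -0.44]
[0.435, -0.0725, 0.2] 3.141592653589793 [-0.44 -0.19  1.97  0.    1.36  2.7 ]
[0.623, 0.1307, 0.2] 0 [ 0.02  0.33  1.43 -0.    1.39  0.02]
[0.623, 0.1307, 0.2] 3.141592653589793 None
[0.435, 0.267, 0.2] 0 [ 0.31  0.    1.79 -0.    1.35  0.31]
[0.435, 0.267, 0.2] 3.141592653589793 [ 0.31  0.    1.79  0.    1.35 -2.83]
[0.43, -0.299, 0.2] 1.5707963267948966 [-0.84  0.04  1.76  0.    1.35 -2.41]
[0.43, -0.299, 0.2] -1.5707963267948966 [-0.84  0.04  1.76 -0.    1.35  0.73]
[0.6038, -0.2017, 0.2] 1.5707963267948966 [-0.51  0.33  1.43  0.    1.39 -2.08]
[0.6038, -0.2017, 0.2] -1.5707963267948966 [-0.51  0.33  1.43 -0.    1.39  1.06]
[0.609, -0.091, 0.2] 0 [-0.34  0.27  1.49 -0.    1.38 -0.34]
[0.609, -0.091, 0.2] 3.141592653589793 [-0.34  0.27  1.49  0.    1.38  2.8 ]
```

```bash
python3 - <<'E'
from h import *
pick_place((.435,-.0725),C[1],.076,(0,),25,1.0,1.0,up=.26)
c=bot.read_camera("top");cv2.imwrite("pics/t1.png",c["pixels"]);c=bot.read_camera("side");cv2.imwrite("pics/s1.png",c["pixels"])
E
```

```text
grip 0.7389442582507223 24.90090748819057
lifted 0.7400794229053308
F [-0.8 -0.5 -1.4] [0.6229 0.1307 0.0823]
t 11.2417
```

View pics/s1.png

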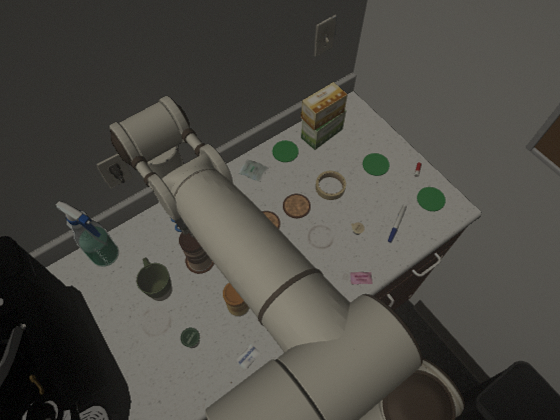

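The cocoa tin stands on coaster 1, around (197,250). Next the honey jar and the pod.

```bash
python3 - <<'E'
from h import *
pick_place((.446,.113),C[2],.061,(0,),25,1.0,1.0,up=.26)
pick_place((.435,.267),C[3],.018,(0,),4,.85,.8,up=.26,dz=.0065)
for i in(-.0,):
    bot.goto([.3,-.35,.3],rot(-np.pi/2))
for n in("top","side"):
    c=bot.read_camera(n);cv2.imwrite(f"pics/{n}2.png",c["pixels"])
E
```

```text
grip 0.6820268326661646 25.000115574839583
lifted 0.6794467911977752
F [ 0.7 -0.4 -1.6] [0.6146 0.0222 0.0673]
t 20.8083
grip 0.5454533052201235 4.000018926017219
lifted 0.5435902117934638
F [-0.2  0.7 -0.9] [ 0.6089 -0.091   0.0243]
t 32.6167
```

View pics/side2.png

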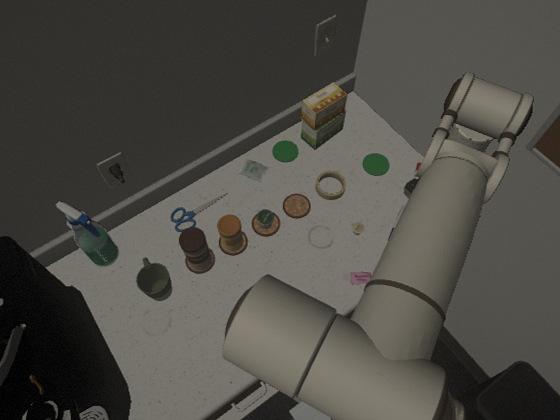

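View pics/top2.png

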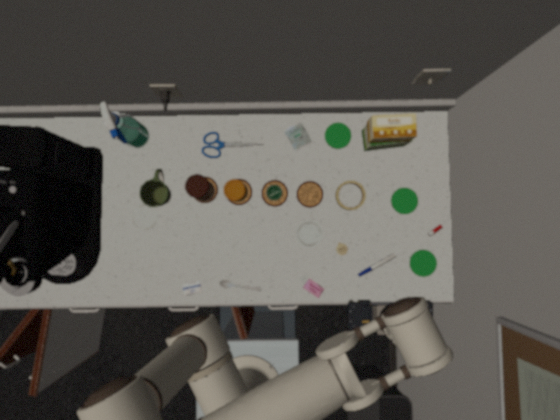

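The cocoa, honey and pod are centred on coasters 1–3 (top view, about (200,187), (238,191) and (274,193)). The creamer is still at (342,248). Next, the creamer.

```bash
python3 - <<'E'
from h import *
pick_place((.430,-.299),C[4],.005,(np.radians(-69),),4,.65,.6,up=.2)
bot.goto([.3,.35,.3],rot(0))
cc={}
I=[]
for n in("top","side"):
    c=bot.read_camera(n);p=c["pixels"]
    if n=="top":I.append(p[150:230,140:380])
    else:I.append(p[170:300,130:370])
cv2.imwrite("pics/fin.png",cv2.convertScaleAbs(cv2.resize(np.vstack(I),None,fx=2.8,fy=2.8,interpolation=cv2.INTER_CUBIC),alpha=1.5))
print(bot.current_clock())
E
```

```text
grip 0.37396500878713046 4.00002534079249
lifted 0.37560052864907206
F [ 0.5 -0.2 -0.2] [ 0.6037 -0.2017  0.0113]
t 43.6167
45.9917
```

View pics/fin.png

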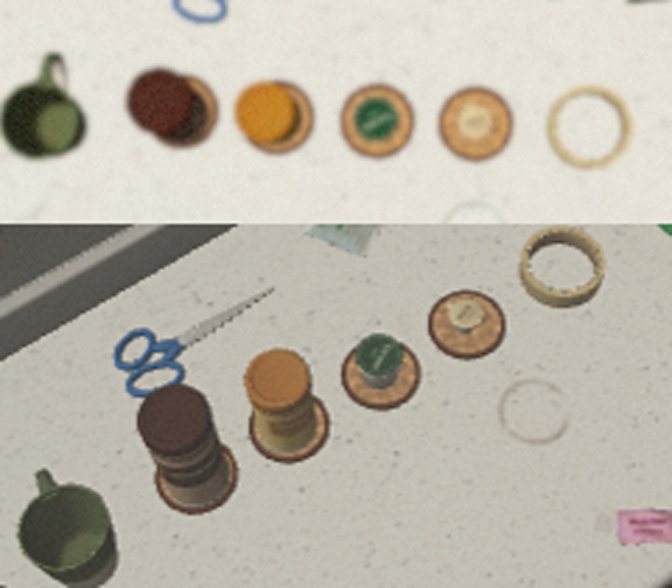

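All four stand upright on their coasters in the right order. I'll check the centring of the tall two numerically and then hand in.

```bash
python3 - <<'E'
from h import *
c=bot.read_camera("top");g=hsv(c)
for k,C_,z,m in (("cocoa",C[1],.148,g[...,2]<80),("honey",C[2],.122,(g[...,1]>165)),("pod",C[3],.05,(g[...,0]>30)&(g[...,1]>20)),("cream",C[4],.03,(g[...,1]<100)&(g[...,0]<35))):
    b=blob(c,proj(c,np.array([*C_,z])),(m*255).astype(np.uint8),14 if z>.1 else 9);print(k,(cv2.contourArea(b)/np.pi)**.5,((ray(c,cent(b),z)-C_-[.0005,-.0015])*1000).round(1))
E
```

```text
cocoa 11.80087179853287 [-3.6 -3.9]
honey 10.287761523096771 [-5.1 -0.5]
pod 7.080523079119723 [-1.1  0.7]
cream 5.711984185363134 [1.4 3.3]
```

```bash
python3 -c "
from workcell import bot
print(bot.job_done())"
```

```text
the job is handed in; nothing more can be done
None
```

I handed the job in at about 46 s on the robot's clock: cocoa tin, honey jar, coffee pod and creamer tub stand upright on coasters 1 to 4, tallest beside the mug. Each measured within about 5 mm of its coaster's centre. I did not move the mug or the tape.

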